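Open the top half of the weight cabinet's split door

TASK

The small bench cabinet has a split door, and each half is held shut by its own sliding bolt. Draw back the bolt of the top half and swing the top half wide open, until it stands about square to the front of the cabinet (or somewhat farther), and let go; the bottom half must stay shut with its bolt fully home.

Things in the scene. Friction and masses are not known exactly. Their poses are not given: they have to be found in the camera images.
- upper_bolt_grip (a point): Grip of the top half's bolt: upright steel post, 14 mm thick, 55 mm tall, free at the top; a 10 mm arm joins its foot to the bolt rod on the door. Point on its axis, 19 mm below its upper end, 30 mm above the arm, 34 mm below the cabinet's top, 45 mm in front of the door face; 30 mm free at each side. x into the cabinet, y along the door from hinge to free edge, z up. Also the door handle.
- upper_hinge (a point): Point on the top half's vertical hinge axis (door's right-hand edge seen by the robot, in the plane of its face), at the height of upper_bolt_grip. Axes turn with the half: x into the cabinet when shut, y from hinge to free edge, z up. In them the post is at x -45 mm, y 165 mm (bolt home) or 135 mm (drawn). The half is 197 wide, 113 high, 14 thick, its lower edge 132 mm above the bench.
- upper_bolt (a joint): Travel of the top half's bolt in m: about 0 home, 0.03 fully drawn (stop), growing as the post is pushed along the door towards the hinge. The top half is free from about 0.02 on. Friction about 1.5 N, no spring. Cabinet: 250 mm wide, 160 deep, 262 high, fixed to the bench.
- upper_leaf (a joint): Angle of the top half: 0 shut, growing as its free edge swings out towards the robot (anticlockwise seen from above), 1.57 square to the front, stop at 1.8. It stays where it is left (friction about 0.08 N m). With its bolt home it moves only about 0.01.
- lower_bolt (a joint): Travel of the bottom half's bolt in m: 0 fully home (as at the start), 0.03 drawn. Same shape as the upper bolt, 126 mm lower. Must stay home.
- lower_leaf (a joint): Angle of the bottom half in rad, counted like the top half's: 0 shut. Must stay shut.

How it is judged (in metres and radians):
At the end, for the whole second after the job is handed in: The top half stands open by at least 70 degrees (1.22 rad) and is at rest; the bottom half is shut (within 0.05 rad) and its bolt is home (within 8 mm) (value of joint upper_leaf above 1.22 rad and velocity of joint upper_leaf between -0.05 and 0.05 rad/s and value of joint lower_leaf below 0.05 rad and value of joint lower_bolt below 0.008 m); the robot touches nothing.
It fails at once if the bottom half's bolt is drawn by more than 12 mm (value of joint lower_bolt above 0.012 m).
It fails at once if the bottom half comes open by more than 0.1 rad (value of joint lower_leaf above 0.1 rad).
It also fails if it takes over 38 s, if anything falls off the work surface, if the arm or the gripper's body presses on something with over 40 N, if the wrist force passes 120 N, or if a joint passes its speed limit or range.

ROBOT

A 6-joint arm with a two-finger parallel gripper is mounted at the origin on a cart in front of the work surface, level with it; the furniture and walls round the work are solid. World frame = base frame: x ahead of the robot, y to its left, z up, the work surface at z = 0. Lengths are in mm, angles in degrees, forces in N, time in s.
With the tool pointing down it reaches from about 300 to 850 mm from the base axis. Payload 4.2 kg.
Tool frame: the origin (TCP) lies between the finger pads; the fingertips stand 11 mm ahead of it and the grasp point (between the pads) lies 8 mm behind it (env.tips_ahead is the distance from the TCP to the fingertips, in mm); z points along the fingers, y is the line along which they close (so a half turn about z gives the same grasp; the last joint's range is limited). The gripper opens to 91 mm and grips with 3 to 60 N. Pads are 32 mm wide; open, the fingers measure 118 mm over their backs; the gripper's body (76 mm by 178 mm) begins 60 mm behind the grasp point.
Start: joints at [-74.828, 18.312, 89.639, -0, 72.044, -1.146], TCP at [161.558, -551.852, 224.976] pointing down, gripper open.
Joint ranges: [-177.97, 177.97], [-48.28, 115.42], [12.27, 149.76], [-77.06, 257.06], [2.81, 150.46], [-146.56, 146.56]. Speed limits (degrees/s): [147.25, 147.25, 180, 180, 180, 180].

INTERFACE

Orientations are given as [roll, pitch, yaw] about the fixed x, y, z axes, in that order (R = Rz(yaw) Ry(pitch) Rx(roll)).
In Python, from workcell import env, cams gives the robot as it stands.
- The arm moves only by the tool step_arm, never from a script. Its arguments are lists of equal length, an entry for each row: "linear": the shift along the tool's x, y, z in units of 30 cm (1.0 is 30 cm), a list of three; "turn": the turn about the tool's z in units of 360 degrees (1.0 is 360 degrees). In form: {"linear": [[tx, ty, tz], ...], "turn": [turn, ...]}. A call has 1 to 20 rows; each row is the pose to reach, as a shift and turn from the pose commanded when the call began, along the tool's axes at that moment, turning the shorter way round; what a row does not reach only later rows make up. A row lasts 1/8 s, in which the tool goes at most 62.5 mm and 10.7 degrees, less where a joint would pass 70% of its speed; a pose out of reach is approached as far as the arm can. A call with a number of a shift or a turn outside -1 to 1 is refused whole. A call with a gripper value outside its range is refused whole. "fingers" is the closure, from -1 (fully open) to 1 (shut), so that 0 is half open, set as the call begins (left out, the last holds). The fingers move at their own pace and stop on an object; "force" is the grip in N (left out, the last holds). Time passes only in rows, so rows that repeat a pose let the fingers close. It gives the time, the measured TCP pose, the force, the opening and the grip force at its end, in the units of the state.
- env.state(): the state, without advancing time (a new reading comes with each control period).
- cams.grab_frame(name): name is "side" or "top" or "wrist"; returns a dict with "color" (480x640x3 uint8, blue, green, red), "fx", "fy", "cx", "cy" (pixels), "extrinsics" (4x4, takes a point from camera to world coordinates); the wrist camera has in their place "tool_from_camera" (4x4, takes a point from camera to tool coordinates, whose origin is the TCP and whose axes are the flange's). Camera axes: x right, y down, z forward; pixel columns grow to the right and rows downward; lengths in mm; the calibration is good to about 2 mm. A picture is of the moment at which its call begins: read the wrist's pose just before it. There is no depth.
- env.job_done(): hands the job in; it is judged then, once.
The state is a dict: "time_s": time; "qpos": joint angles; "qvel": joint speeds; "effort": joint torques, N m; "ee_pos": TCP position; "ee_rot": TCP orientation; "force": force on the tool from outside, world axes, zero at the start; "torque": the same for the moment, N m; "gripper_width": finger opening in mm; "gripper_force": force on a finger pad.
Only numpy, scipy, OpenCV 4.12 (cv2) and the standard library are available. Lean on these libraries where they do the work, as an engineer would, in place of code of your own. Each camera call takes 0.05 s, during which the arm holds its last target. There are 200 camera calls.

## Working session

There is one attempt and no reset: what is moved stays moved. The work goes in short steps, Python scripts to look and compute and a tool call to move; the robot and the scene stay as the last step left them, time stands still between calls to the robot, and variables do not carry over. Pictures are saved under pics/ and viewed, at most 10 in all, crops included, and the job is handed in when it is done.

Besides the shell and the picture viewer there is one more tool, called after "Emit:" as name([rows], argument=value, ...), one row to a line, values as JSON. step_arm: Moves the arm, as the interface text tells. Its arguments: {"type":"object","properties":{"linear":{"type":"array"},"turn":{"type":"array"},"fingers":{"type":"number"},"force":{"type":"number"}},"required":["linear","turn"]}

```bash
mkdir -p pics; python3 - <<'E'
from workcell import env,cams
import cv2,numpy as np
s=env.state();print({k:np.round(s[k],3).tolist() for k in('time_s','ee_pos','ee_rot','gripper_width')},env.tips_ahead)
for n in('side','top'):
    f=cams.grab_frame(n);cv2.imwrite(f'pics/{n}0.png',f['color']);print(n,f['fx'],f['fy'],f['cx'],f['cy'],np.round(f['extrinsics'],3).tolist())
E
```

```text
{'time_s': 0.0, 'ee_pos': [161.411, -551.375, 224.12], 'ee_rot': [-179.898, -0.001, 16.315], 'gripper_width': 90.639} 11.0
side 471.020938762769 471.020938762769 316.2510264591502 245.2242141282322 [[0.998, -0.016, 0.068, 575.519], [-0.067, -0.521, 0.851, -600.538], [0.022, -0.853, -0.521, 599.305], [0.0, 0.0, 0.0, 1.0]]
top 459.7125217422928 459.7125217422928 313.64378863523206 234.27404605816452 [[0.001, -0.984, 0.181, 478.302], [-1.0, 0.004, 0.028, 98.598], [-0.028, -0.181, -0.983, 979.591], [0.0, 0.0, 0.0, 1.0]]
```

View pics/side0.png

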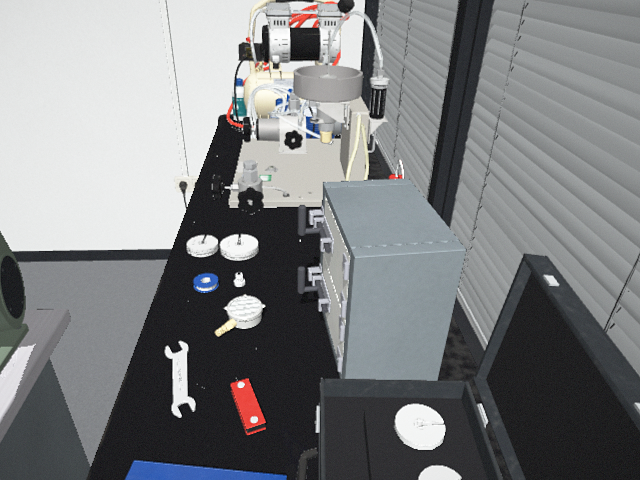

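View pics/top0.png

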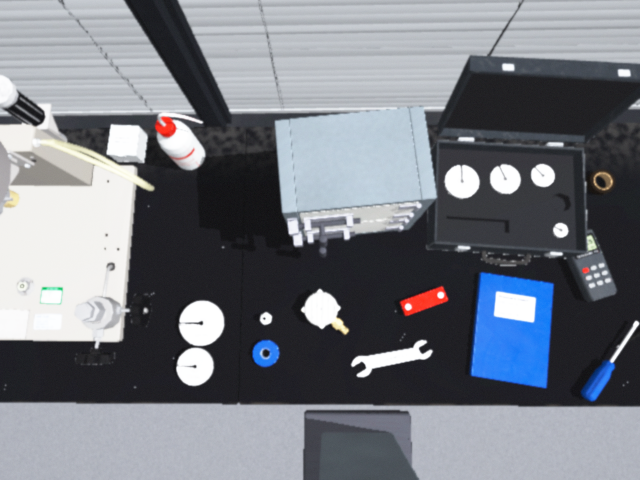

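The side view shows the cabinet, with the upper post near (303,220) and the lower one near (303,280). In the top view the dark post is near (322,247). I'll zoom in on both.

```bash
python3 - <<'E'
import cv2,numpy as np
a=cv2.resize(cv2.imread('pics/side0.png')[170:320,280:380],None,fx=4,fy=4,interpolation=cv2.INTER_CUBIC)
b=cv2.resize(cv2.imread('pics/top0.png')[180:270,270:370],None,fx=4,fy=4,interpolation=cv2.INTER_CUBIC)
c=np.zeros((600,800,3),np.uint8);c[:,:400]=a;c[:360,400:]=b
cv2.imwrite('pics/z0.png',c)
E
```

```text
(no output)
```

View pics/z0.png

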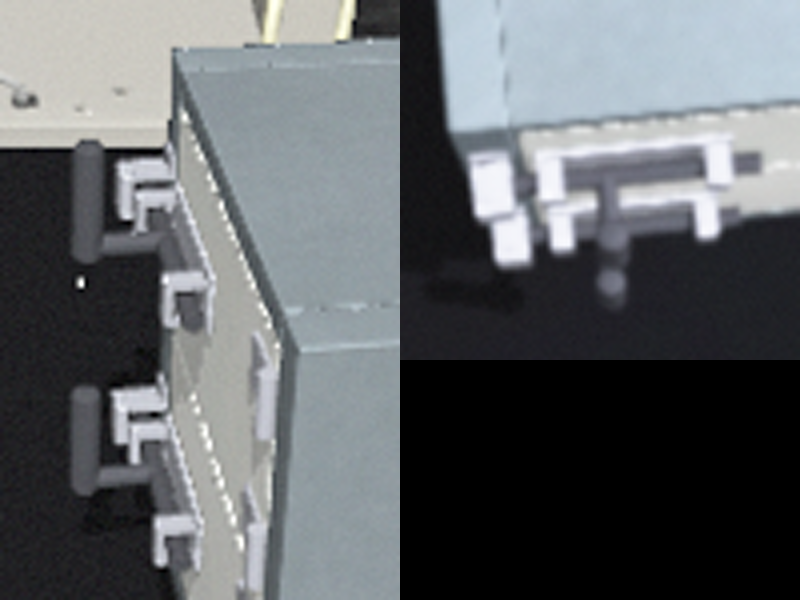

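The zoom shows the upper post's top at side pixel (302.3,206) and foot near (302,234.5). The front-top edge of the cabinet runs from (323.8,182) to (353.3,257.5). In the top view the cabinet's front-left corner is at (282,213).

```bash
cat >h.py <<'E'
import numpy as np
from workcell import env,cams
def ray(f,u,v,z):
    E=np.array(f['extrinsics']);d=E[:3,:3]@[(u-f['cx'])/f['fx'],(v-f['cy'])/f['fy'],1];o=E[:3,3]
    return o+d*(z-o[2])/d[2]
def proj(f,p):
    E=np.linalg.inv(f['extrinsics']);q=E[:3,:3]@p+E[:3,3];return f['fx']*q[0]/q[2]+f['cx'],f['fy']*q[1]/q[2]+f['cy']
E
python3 - <<'E'
from h import *
import cv2
np.set_printoptions(precision=1,suppress=True)
s=cams.grab_frame('side');t=cams.grab_frame('top')
print('edge side',ray(s,323.8,182,262),ray(s,353.3,257.5,262))
print('edge top',ray(t,282,213,262),ray(t,434.5,196,262))
print('back corners',ray(t,277,121,262),ray(t,423,108,262),ray(s,463,250,262))
a=ray(s,302.3,206,247);b=ray(s,302,234.5,192);print('post',a,b)
print('in top',proj(t,a),proj(t,b), [proj(t,p-[0,0,126]) for p in(a,b)])
E
```

```text
edge side [647.3 164.  262. ] [666.7 -82.  262. ]
edge top [645.  170.1 262. ] [671.7 -74.1 262. ]
back corners [802.4 180.6 262. ] [822.6 -62.1 262. ] [820.  -68.1 262. ]
post [606.8 100.7 247. ] [606.7 101.2 192. ]
in top (np.float64(325.3378740345333), np.float64(237.9344734486754)) (np.float64(325.1533415415285), np.float64(243.49690088731688)) [(np.float64(325.56786780684877), np.float64(249.4723920870128)), (np.float64(325.39464960179674), np.float64(253.61011493895157))]
```

Emit:
step_arm([
  [0, 0, -0.2],
  [0.15, -0.12, -0.28],
  [0.3, -0.25, -0.28],
  [0.45, -0.37, -0.28],
  [0.6, -0.49, -0.28],
  [0.68, -0.56, -0.28],
  [0.68, -0.56, -0.28],
], turn=[0, 0, 0, 0, 0, 0, 0], fingers=-1)

```text
time_s: 1.08
ee_pos: [310.8, -331.8, 309.1]
ee_rot: [180.0, -0.0, 16.5]
force: [0.9, -0.6, 1.3]
gripper_width: 90.9
gripper_force: 0.0
```

Emit:
step_arm([
  [0.15, -0.12, 0],
  [0.3, -0.25, 0],
  [0.45, -0.37, 0],
  [0.6, -0.49, 0],
  [0.68, -0.56, 0],
  [0.68, -0.56, 0],
], turn=[0, 0, 0, 0, 0, 0])

```text
time_s: 1.82
ee_pos: [459.5, -114.5, 308.5]
ee_rot: [180.0, 0.0, 16.5]
force: [-1.2, -1.0, 0.1]
gripper_width: 91.0
gripper_force: 0.0
```

Emit:
step_arm([
  [0.15, -0.12, 0],
  [0.3, -0.25, 0],
  [0.45, -0.37, 0],
  [0.6, -0.49, 0],
  [0.67, -0.555, 0],
  [0.67, -0.555, 0],
  [0.67, -0.555, 0],
], turn=[0, 0.01, 0.02, 0.031, 0.031, 0.031, 0.031])

```text
time_s: 2.7
ee_pos: [604.6, 99.3, 308.8]
ee_rot: [179.9, 0.1, 5.0]
force: [-0.5, -0.6, 0.5]
gripper_width: 90.9
gripper_force: 0.0
```

```bash
python3 - <<'E'
from h import *
import cv2
s=env.state();print({k:np.round(s[k],1).tolist() for k in('time_s','ee_pos','ee_rot','qpos','force')})
f=cams.grab_frame('wrist');cv2.imwrite('pics/w1.png',f['color']);print(f['fx'],f['cx'],f['cy'],np.round(f['tool_from_camera'],3).tolist())
from scipy.spatial.transform import Rotation as R
T=np.eye(4);T[:3,:3]=R.from_euler('xyz',s['ee_rot'],degrees=True).as_matrix();T[:3,3]=s['ee_pos']
f['extrinsics']=T@f['tool_from_camera']
for p in([607,102,247],[607,102,192],[647,167,262]):print(proj(f,np.array(p)))
E
```

```text
{'time_s': 2.7, 'ee_pos': [604.6, 99.3, 308.8], 'ee_rot': [179.9, 0.1, 5.0], 'qpos': [8.3, 19.8, 75.6, -0.1, 84.7, 93.2], 'force': [-0.5, -0.6, 0.5]}
354.3831655583683 317.4270015292477 239.25369458770626 [[0.0, -0.968, -0.249, 70.681], [1.0, 0.0, 0.0, 0.263], [-0.0, -0.249, 0.968, -159.455], [0.0, 0.0, 0.0, 1.0]]
(np.float64(313.0097723129208), np.float64(255.7260654105627))
(np.float64(313.72970345269374), np.float64(235.5161498633971))
(np.float64(206.7604056605523), np.float64(188.09749239009966))
```

View pics/w1.png

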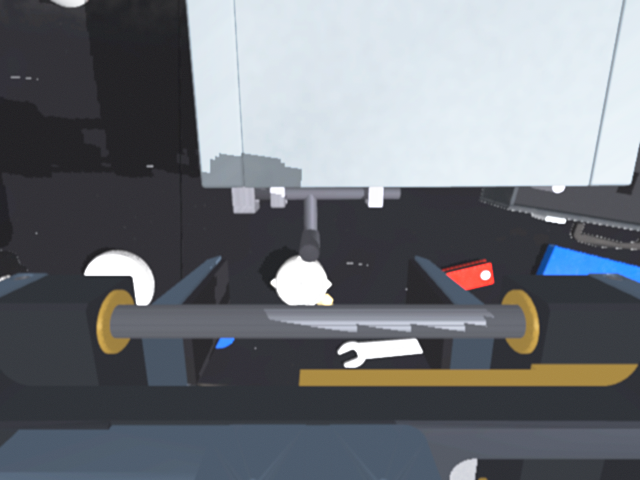

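The wrist view shows the post top at about (309,251), where I predicted (313,256). That puts the post about 2 mm farther in x and y, and the front edge is level, so the yaw is right. I'll descend and close.

Emit:
step_arm([
  [0.014, -0.012, 0],
  [0.014, -0.012, 0.1],
  [0.014, -0.012, 0.2],
  [0.014, -0.012, 0.29],
  [0.014, -0.012, 0.29],
  [0.014, -0.012, 0.29],
], turn=[0, 0, 0, 0, 0, 0], fingers=-0.3)

```text
time_s: 3.5
ee_pos: [609.4, 105.3, 223.3]
ee_rot: [-180.0, -0.1, 5.1]
force: [-0.8, -1.3, -0.2]
gripper_width: 58.8
gripper_force: 0.0
```

Emit:
step_arm([
  [0, 0, 0],
  [0, 0, 0],
  [0, 0, 0],
  [0, 0, 0],
  [0, 0, 0],
  [0, 0, 0],
], turn=[0, 0, 0, 0, 0, 0], fingers=1, force=12)

```text
time_s: 4.25
ee_pos: [608.7, 105.4, 221.9]
ee_rot: [180.0, 0.0, 5.2]
force: [0.7, -0.0, 0.4]
gripper_width: 13.5
gripper_force: 12.0
```

Emit:
step_arm([
  [0, 0.02, 0],
  [0, 0.04, 0],
  [0, 0.06, 0],
  [0, 0.08, 0],
  [0, 0.095, 0],
  [0, 0.095, 0],
], turn=[0, 0, 0, 0, 0, 0])

```text
time_s: 5.0
ee_pos: [610.9, 77.1, 221.9]
ee_rot: [-180.0, 0.0, 5.1]
force: [-1.7, 2.3, 0.8]
gripper_width: 13.4
gripper_force: 12.0
```

Emit:
step_arm([
  [-0.039, 0.015, 0],
  [-0.077, 0.033, 0],
  [-0.113, 0.054, 0],
  [-0.147, 0.079, 0],
  [-0.178, 0.106, 0],
  [-0.207, 0.136, 0],
  [-0.207, 0.136, 0],
], turn=[-0.014, -0.028, -0.042, -0.056, -0.069, -0.083, -0.083])

```text
time_s: 5.88
ee_pos: [552.4, 30.2, 221.9]
ee_rot: [180.0, 0.1, 35.0]
force: [-0.8, 0.9, -0.6]
gripper_width: 13.3
gripper_force: 12.0
```

Emit:
step_arm([
  [-0.039, 0.015, 0],
  [-0.077, 0.033, 0],
  [-0.113, 0.054, 0],
  [-0.147, 0.079, 0],
  [-0.178, 0.106, 0],
  [-0.207, 0.136, 0],
  [-0.207, 0.136, 0],
], turn=[-0.014, -0.028, -0.042, -0.056, -0.069, -0.083, -0.083])

```text
time_s: 6.75
ee_pos: [526.1, -38.7, 221.9]
ee_rot: [179.9, 0.0, 64.8]
force: [0.2, 1.0, -0.6]
gripper_width: 13.6
gripper_force: 12.0
```

Emit:
step_arm([
  [-0.039, 0.015, 0],
  [-0.077, 0.033, 0],
  [-0.113, 0.054, 0],
  [-0.147, 0.079, 0],
  [-0.178, 0.106, 0],
  [-0.207, 0.136, 0],
  [-0.207, 0.136, 0],
], turn=[-0.014, -0.028, -0.042, -0.056, -0.069, -0.083, -0.083])

```text
time_s: 7.62
ee_pos: [537.3, -111.7, 221.9]
ee_rot: [179.9, 0.0, 94.6]
force: [1.4, 2.0, 0.5]
gripper_width: 13.7
gripper_force: 12.0
```

Emit:
step_arm([
  [0, 0, 0],
  [0, 0, 0],
  [0, 0, 0],
  [0, 0, 0],
], turn=[0, 0, 0, 0], fingers=-0.3)

```text
time_s: 8.12
ee_pos: [536.2, -111.6, 222.0]
ee_rot: [-180.0, 0.0, 94.8]
force: [-0.6, 0.4, 0.1]
gripper_width: 50.8
gripper_force: 0.0
```

Emit:
step_arm([
  [0, 0, -0.1],
  [0, 0, -0.25],
  [0, 0, -0.4],
  [0, 0, -0.45],
  [0, 0, -0.45],
  [0, 0, -0.45],
], turn=[0, 0, 0, 0, 0, 0])

```text
time_s: 8.88
ee_pos: [535.6, -111.6, 354.9]
ee_rot: [-179.8, -0.1, 94.8]
force: [0.1, 0.3, 0.5]
gripper_width: 59.3
gripper_force: 0.0
```

```bash
python3 - <<'E'
from h import *
import cv2
f=cams.grab_frame('side')['color'];cv2.imwrite('pics/side2.png',f)
E
```

```text
(no output)
```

View pics/side2.png

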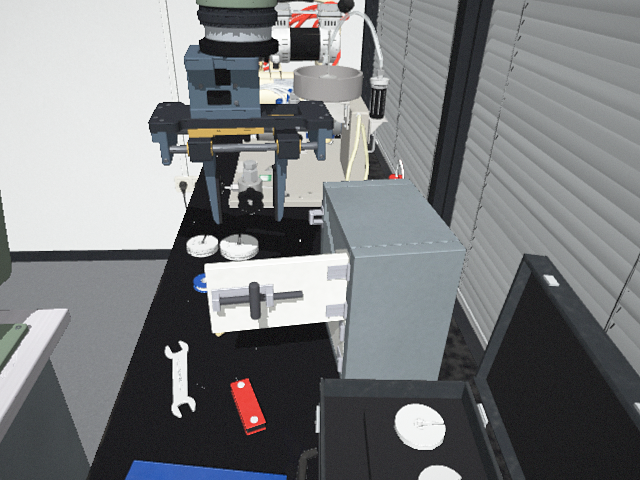

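The side view shows the top half standing square to the front, its face spanning about (207,265) to (348,330). The gripper is clear above it. The open half hides the bottom half, but the arm was never near it.

```bash
python3 -c "
from workcell import env
print(env.job_done())"
```

```text
the job is handed in; nothing more can be done
None
```

I drew back the top bolt, swung the top half open to about 90°, let go and handed the job in at about 9 s; no verdict came back, and I took the bottom half to be still shut and bolted because the arm stayed clear of it (the open half hid it in the last picture).

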